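# Prop open the drying chamber's hood

## Robot

A 7-joint arm with a two-finger parallel gripper is mounted at the origin on a cart in front of the work surface, level with it; the furniture and walls round the work are solid. World frame = base frame: x ahead of the robot, y to its left, z up, the work surface at z = 0. Lengths are in m, angles in rad, forces in N, time in s.
With the tool pointing down it reaches from about 0.4 to 0.875 m from the base axis. Payload 6.5 kg.
Tool frame: the origin (TCP) lies at the centre of the arm's flange, where the gripper is bolted on; the fingertips stand 173 mm ahead of it and the grasp point (between the pads) lies 155 mm ahead of it (bot.tips_ahead is the distance from the TCP to the fingertips, in m); z points along the fingers, y is the direction in which the jaws open and shut (so a half turn about z gives the same grasp; the last joint's range is limited). The gripper opens to 85 mm and grips with 20 to 120 N. Pads are 22 mm wide; open, the fingers measure 114 mm over their backs; the gripper's body (76 mm by 85 mm) begins 54 mm behind the grasp point. The pads swing forward as they close: fully open they stand 13 mm farther back than shut.
Start: joints at [-1.226, 0.536, -0.004, 1.538, 0.003, 1.067, -0.071], TCP at [0.26, 0.596, 0.405] pointing down, gripper open.
Joint ranges: [-2.7, 2.7], [-0.37, 2.16], [-1.27, 1.26], [0.24, 2.4], [-1.31, 4.45], [0.19, 1.91], [-2.76, 2.76]. Speed limits (rad/s): [2.39, 2.39, 3.14, 3.14, 3.14, 3.14, 3.14].

## Interface

Orientations are given as a unit quaternion [x, y, z, w].
In Python, from bench import bot, kin, capture, get_calibration gives the robot as it stands. Calls block until the motion is done:
- bot.reach(position, orientation): joint-space move of the TCP to a pose.
- bot.servo_line(position, rotation=None, velocity=0.15, max_force=None): straight line of the TCP; rotation=None keeps the orientation; velocity is the mean speed in m/s. With max_force (N) it stops when the force on the tool has changed by that much, and returns True; else False.
- bot.movej(angles): joint-space move.
- bot.open_jaws() and bot.grasp(newtons=None): open the fingers fully, or close them until they stop; newtons is the grip in N (None keeps the last).
- bot.dwell(seconds).
- kin.solve_ik(position, orientation): joint angles nearest the present ones, or None.
- capture(name): name is "side" or "top"; returns the picture (480x640x3 uint8, red, green, blue); there is no depth.
- get_calibration(name): a dict with "vfov" (degrees; the focal length in pixels is half the picture's height over the tangent of half this angle, whatever the lens; pixels are square), "cx", "cy" (the principal point, pixels), "k1" (the pictures are not rectified: a ray, as slopes to the right and down, at radius r is drawn at 1 + k1 r^2 times it, then the intrinsics apply), "cam_to_world" (4x4, takes a point from camera to world coordinates). Camera axes: x right, y up, looking along -z (the intrinsics and any distortion apply to the point x, -y, -z); pixel columns grow to the right and rows downward; lengths in m; the calibration is good to about 2 mm. A picture is of the moment at which its call begins. get_calibration takes no time and is no camera call.
A pose or a line that the arm cannot do raises bot.IKError and nothing moves.
- bot.close_job(): hands the job in, once; it reports no verdict.
Readings, each from a call of its own:
- bot.get_time(): time.
- bot.get_joint_pos(): joint angles.
- bot.get_joint_velocities(): joint speeds.
- bot.get_effort(): joint torques, N m.
- bot.get_position(): TCP position.
- bot.get_orientation(): TCP orientation.
- bot.get_force(): force on the tool from outside, world axes, zero at the start.
- bot.get_torque(): the same for the moment, N m.
- bot.get_gripper_width(): finger opening in m.
Only numpy, scipy, OpenCV 4.12 (cv2) and the standard library are available. Lean on these libraries where they do the work, as an engineer would, in place of code of your own. Each camera call takes 0.05 s, during which the arm holds its last target. There are 200 camera calls.

## Task

Prop the drying chamber's hood open for airing. First stand the vial that was left on the hood upright on a free spot of the table; then swing the hood right back until it leans against its stop, swing the prop rod inside the tray up to its stop, and bring the hood gently forward again until it rests on the rod with the rod's ball seated in the socket under the hood. Do not let the hood drop or slam, and do not tip the vial or disturb the bottle, tub and pot standing around.

Things in the scene. Friction and masses are not known exactly. Their poses are not given: they have to be found in the camera images.
- chamber: Fixed grey tray, 160 mm deep (x -85 to +75), 180 mm wide, rim 56 mm high, with a plain grey hood (184 mm wide; closed: top 98 mm above the table). Origin: on the table under the tray; +x to the hinge (back), -x to the front. The prop rod lies in the tray. Within 0.27 m only listed things stand by it; tall bottles stand beyond x = 0.78 m, and beyond x = 0.6 m where y < -0.43 m.
- hood (a joint): Hood angle in rad: 0 closed, grows as the front rises about the hinge at the back (along the chamber's y), 1.57 upright, stop at 1.85, where it leans back and stays by its weight (5 N). The hinge is free: in between, the hood falls shut or back. Propped on the seated rod it reads 0.95.
- hood_hinge (a point): Middle of the hood's hinge axis: 75 mm behind the chamber's origin, 78 mm above the table. It does not move with the hood.
- hood_handle (a point): Grasp point of the hood's black tongue, 24 mm wide (along the hinge axis), 12 mm thick, 47 mm out from the middle of the front edge, in the hood's plane. The point is 180 mm from the hinge axis along the hood, 14 mm above the plane through the axis; moves with the hood. Pinched on its two narrow sides (along the hinge axis), it turns between the fingers as the hood swings.
- socket (a point): Seat of the rod's ball in the V-shaped metal socket under the hood's top, 121 mm from the hinge axis along the hood, 45 mm to the chamber's -y side of the middle. Two leaves 18 mm long, 22 mm wide, at 45 degrees; the groove runs along the hinge axis and catches the ball up to about 10 mm off along the hood. Moves with the hood.
- prop_rod (a joint): Angle of the prop rod in rad about its pivot in the tray (axis along the chamber's y): 0 lying level with its tip towards the hinge, grows as the tip swings up and forward, stop at 1.02. Seated in the socket it reads 0.96. The pivot is stiff: the rod stays where it is left (about 0.05 N m).
- rod_pivot (a point): Pivot of the prop rod: 65 mm in front of the chamber's origin, 45 mm to its -y side, 73 mm above the table, between two steel fork cheeks 26 mm wide overall. Does not move.
- rod_grip (a point): Middle of the black grip sleeve of the rod, 14 mm in diameter and 44 mm long, 75 mm from the pivot along the rod. Lying, it is 73 mm above the table and over the tray, with at least 30 mm clear on either side and 45 mm below. Pinched along the pivot axis it can turn between the fingers. Moves with the rod.
- rod_tip (a point): Centre of the 14 mm ball at the rod's tip, 130 mm from the pivot; the steel rod is 10 mm thick. Moves with the rod.
- vial: Clear glass sample vial with black screw cap, 47 mm in diameter, 124 mm tall (the glass ends and the cap begins 102 mm up), upright. It starts on the hood's flat top. Origin: centre of its underside, z axis up along it.
- wash_bottle: Bystander: small translucent bottle with a red-banded label, 68 mm in diameter, 150 mm tall, upright beside the chamber on either side. Origin: centre of its underside.
- grey_tub: Bystander: grey tub with lid, 70 mm in diameter, 80 mm tall, upright beside the chamber on the other side. Origin: centre of its underside.
- white_pot: Bystander: white sample pot with lid, 38 mm in diameter, 58 mm tall, upright in front of the chamber to one side. Origin: centre of its underside.
Things that resemble listed ones, but are neither listed nor needed, are in the scene too. What is shaped like the vial but blue is not meant.

How it is judged:
By the outcome, as a careful person would: the job done as asked, in the order asked, and still so for the second after the job is handed in, with the robot touching nothing.
It also fails if it takes over 72 s, if anything falls off the work surface, if the arm or the gripper's body presses on something with over 40 N, if the wrist force passes 120 N, or if a joint passes its speed limit or range.

## Working session

There is one attempt and no reset: what is moved stays moved. The work goes in short steps, each a Python script; the robot and the scene stay as the last script left them, time stands still between calls to the robot, and variables do not carry over. Pictures are saved under pics/ and viewed, about 8 in all and at most 12, crops included, and the job is handed in when it is done.

```bash
ls; mkdir -p pics
python3 - <<'E'
from bench import bot,capture,get_calibration
import cv2
for n in("top","side"):
    cv2.imwrite(f"pics/{n}0.png",capture(n)[:,:,::-1]); c=get_calibration(n); print(n,c)
print(bot.get_time(),bot.get_position(),bot.get_orientation())
E
```

```text
pics
top {'vfov': 43.804976471124995, 'cx': 328.64866758293766, 'cy': 227.11237176670713, 'k1': 0.03244644549003758, 'cam_to_world': array([[-0.11548686,  0.9705567 , -0.2113823 ,  0.29690734],
       [-0.99330465, -0.11221092,  0.02746956,  0.07408142],
       [ 0.00294137,  0.2131394 ,  0.97701737,  1.18406883],
       [ 0.        ,  0.        ,  0.        ,  1.        ]])}
side {'vfov': 53.302240525475035, 'cx': 324.0926408561151, 'cy': 238.59531445910912, 'k1': 0.04441491010429994, 'cam_to_world': array([[ 0.96825194,  0.11543184, -0.22172884,  0.33562988],
       [-0.24890036,  0.52739739, -0.81234266, -0.66226801],
       [ 0.023169  ,  0.84174074,  0.53938457,  0.54376841],
       [ 0.        ,  0.        ,  0.        ,  1.        ]])}
0.1 [0.25947615 0.59565862 0.40390176] [ 2.03943926e-01  9.78982274e-01 -7.57409388e-04 -8.88187608e-05]
```

View pics/top0.png

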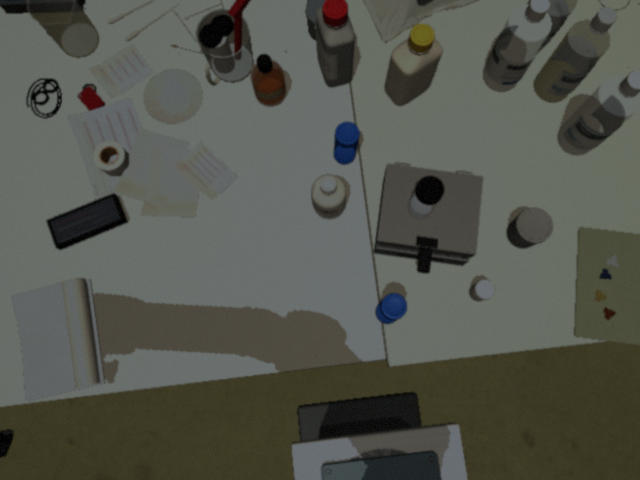

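View pics/side0.png

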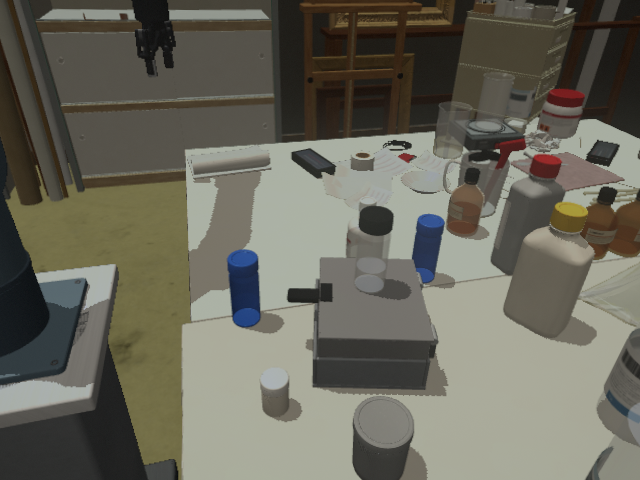

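Top view: the chamber is at about (430,213), with its tongue at (427,255) towards the robot. Candidates for the vial:
- The black-capped clear vial on the hood, at top (429,189) and side (376,220). I choose this one because it is clear, black-capped and on the hood.
- Blue ones at top (394,307) and (346,140), which are not meant.
- An amber bottle at (267,80).

The wash bottle is at (329,193), the tub at (530,227) and the pot at (484,290). Next is a close crop to check.

```bash
cat > h.py <<'E'
import numpy as np, cv2
from bench import bot,kin,capture,get_calibration
from scipy.spatial.transform import Rotation as R
def ray(n,px):
    c=get_calibration(n); f=240/np.tan(np.radians(c["vfov"]/2)); k=c["k1"]
    d=(np.array(px,float)-[c["cx"],c["cy"]])/f; s=d.copy()
    for _ in range(20): s=d/(1+k*(s@s))
    M=c["cam_to_world"]; return M[:3,3],M[:3,:3]@np.array([s[0],-s[1],-1])
def plane(n,px,z): o,d=ray(n,px); return o+d*(z-o[2])/d[2]
def tri(p1,p2):
    a,u=ray("top",p1);b,v=ray("side",p2)
    s=np.linalg.lstsq(np.c_[u,-v],b-a,rcond=None)[0]
    P,Q=a+s[0]*u,b+s[1]*v; return (P+Q)/2,np.linalg.norm(P-Q)
def proj(n,P):
    c=get_calibration(n); f=240/np.tan(np.radians(c["vfov"]/2)); M=c["cam_to_world"]
    q=M[:3,:3].T@(np.array(P)-M[:3,3]); s=np.array([q[0],-q[1]])/-q[2]
    return s*(1+c["k1"]*(s@s))*f+[c["cx"],c["cy"]]
E
python3 - <<'E'
import cv2,numpy as np
t=cv2.imread("pics/top0.png")[150:320,300:560]; s=cv2.imread("pics/side0.png")[195:395,225:445]
t=cv2.resize(np.clip(t*1.6,0,255).astype('uint8'),None,fx=3,fy=3,interpolation=2)[:,:780]
cv2.imwrite("pics/ct.png",t); cv2.imwrite("pics/cs.png",cv2.resize(s,None,fx=3,fy=3,interpolation=2))
E
```

```text
(no output)
```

View pics/ct.png

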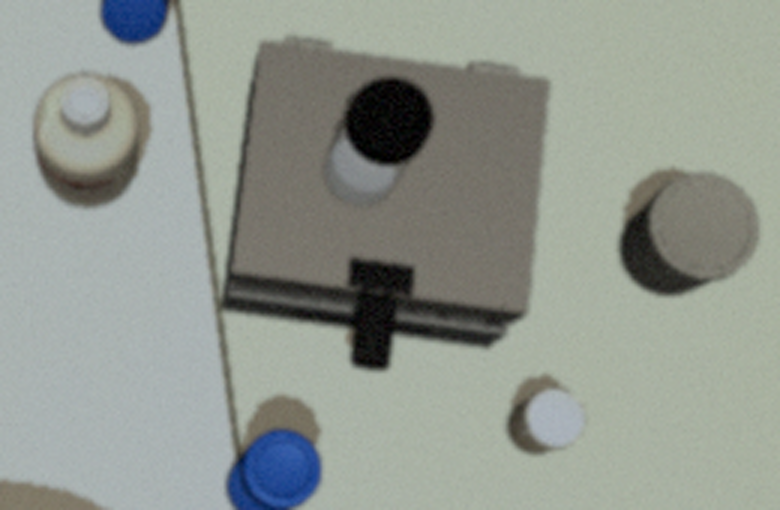

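View pics/cs.png

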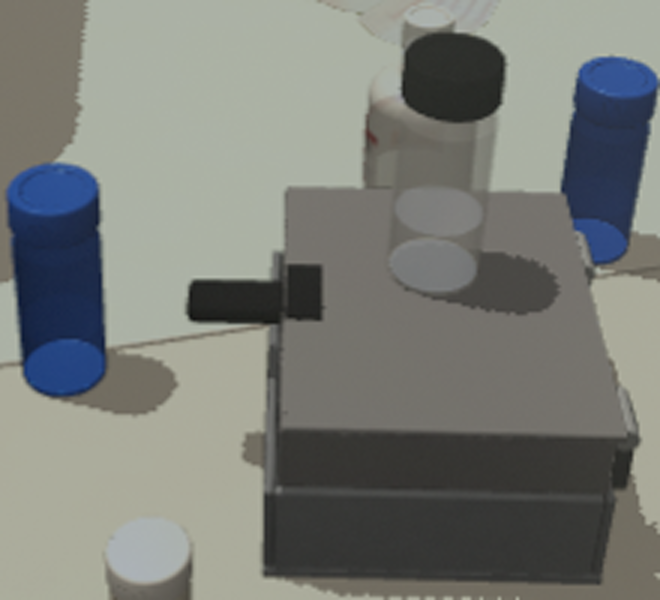

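The crops confirm the clear, black-capped vial. In the top crop the cap centre is (389,121) and the hood corners are (262,43), (548,80), (522,314) and (229,274). The tongue tip is at (371,367).

Run:
```python
from h import *
np.set_printoptions(precision=4,suppress=True)
t=lambda x,y:(300+(x-1)/3,150+(y-1)/3); s=lambda x,y:(225+(x-1)/3,195+(y-1)/3)
T=[t(262,43),t(548,80),t(522,314),t(229,274)]; S=[s(565,193),s(628,436),s(280,430),s(288,187)]
for a,b in zip(T,S): print("corner top",plane("top",a,.098),"side",plane("side",b,.098),"tri",*tri(a,b))
C=np.array([(plane("top",a,.098)+plane("side",b,.098))/2 for a,b in zip(T,S)])
print("lens",np.linalg.norm(C[0]-C[1]),np.linalg.norm(C[3]-C[2]),np.linalg.norm(C[0]-C[3]),np.linalg.norm(C[1]-C[2]))
v=(C[0]+C[1]-C[2]-C[3])[:2]; w=(C[0]+C[3]-C[1]-C[2])[:2]
print("yaw from x",np.arctan2(v[1],v[0]),"from y",np.arctan2(-w[0],w[1]),"centre",C.mean(0))
print("front edge mid",(C[2]+C[3])/2,"back mid",(C[0]+C[1])/2)
print("tongue tip",*tri(t(371,367),s(190,300)),plane("top",t(371,367),.092))
print("cap",*tri(t(389,121),s(455,63)),plane("top",t(389,121),.222),"base side",plane("side",s(433,266),.098))
print("tub",plane("top",t(704,227),.08),"pot",plane("top",t(554,418),.058),"wash",plane("top",t(86,104),.15),"blue1",plane("top",t(283,467),.124),"blue2",plane("top",(347,131),.124))
# hinge lugs
print("lugs",plane("top",t(309,42),.08),plane("top",t(495,68),.08))
for p in[(.5,-.15,.1)]: print(proj("top",p),proj("side",p))
```

```text
corner top [ 0.6414 -0.0811  0.098 ] side [ 0.6452 -0.0816  0.098 ] tri [ 0.6433 -0.0817  0.0978] 0.003655218767646148
corner top [ 0.5962 -0.257   0.098 ] side [ 0.598 -0.259  0.098] tri [ 0.5976 -0.2578  0.0966] 0.0020555763074311954
corner top [ 0.4502 -0.2158  0.098 ] side [ 0.4514 -0.2216  0.098 ] tri [ 0.4517 -0.2172  0.0934] 0.0016425697979648513
corner top [ 0.4956 -0.0406  0.098 ] side [ 0.4996 -0.0436  0.098 ] tri [ 0.4981 -0.0411  0.096 ] 0.0041877095943225
lens 0.18254958510346256 0.18275917526632515 0.15090191435408443 0.1514823158060819
yaw from x -0.2628510436519239 from y -0.25738364653171564 centre [ 0.5472 -0.15    0.098 ]
front edge mid [ 0.4742 -0.1304  0.098 ] back mid [ 0.6202 -0.1697  0.098 ]
tongue tip [ 0.43   -0.12    0.0928] 0.0018787589685511628 [ 0.4291 -0.12    0.092 ]
cap [ 0.5524 -0.1292  0.2168] 0.00444029661191767 [ 0.5488 -0.1275  0.222 ] base side [ 0.5541 -0.1269  0.098 ]
tub [ 0.4946 -0.3433  0.08  ] pot [ 0.3882 -0.2353  0.058 ] wash [0.599  0.0365 0.15  ] blue1 [ 0.3726 -0.054   0.124 ] blue2 [ 0.7062 -0.0114  0.124 ]
lugs [ 0.6443 -0.1139  0.08  ] [ 0.6131 -0.2301  0.08  ]
[434.2962 231.8575] [338.8693 296.9621]
```

Three independent estimates of the chamber agree: front edge, hinge lugs and tongue tip. They give origin ≈ (.5565,-.153) and yaw ≈ -0.26. The vial is at (.552,-.128). Next I check IK for the whole plan and move the vial.

```bash
cat >> h.py <<'E'
np.set_printoptions(precision=4,suppress=True)
YAW=-.26; O=np.array([.5565,-.153,0])
EX=np.array([np.cos(YAW),np.sin(YAW),0]); EY=np.array([-np.sin(YAW),np.cos(YAW),0]); EZ=np.array([0,0,1.])
def quat(tau=0):  # body leans to the robot (chamber -x) by tau
    a=np.sin(tau)*EX-np.cos(tau)*EZ
    return R.from_matrix(np.c_[np.cross(EY,a),EY,a]).as_quat()
def tcp(g,tau=0): return np.asarray(g)-.155*(np.sin(tau)*EX-np.cos(tau)*EZ)
def W(x,y,z): return O+x*EX+y*EY+z*EZ
def handle(th,r=.186,h=.014): return W(.075-r*np.cos(th)+h*np.sin(th),0,.078+r*np.sin(th)+h*np.cos(th))
def rodp(ph,r=.075): return W(-.065+r*np.cos(ph),-.045,.073+r*np.sin(ph))
def ik(g,tau=0): return kin.solve_ik(tcp(g,tau),quat(tau))
E
python3 - <<'E'
from h import *
for th in (0,.5,.95,1.3,1.6,1.85): print(th,*[ik(handle(th),t) is not None for t in(0,.2,.4,.6)],ik(handle(th)))
print([ik(handle(1.85)+.08*EZ,t) is not None for t in (0,.2,.4)])
for ph in (0,.5,1.02): print(ph,ik(rodp(ph)+.006*EZ,.25),ik(rodp(ph)+.006*EZ,.4))
v=np.array([.552,-.128,0]); d=np.array([.46,.16,0])
bot.reach(tcp(v+.28*EZ),quat())
bot.servo_line(tcp(v+.182*EZ),velocity=.12)
bot.grasp(30); print("w",bot.get_gripper_width())
bot.servo_line(tcp(v+.27*EZ),velocity=.12)
bot.servo_line(tcp(d+.27*EZ),velocity=.2)
print("w",bot.get_gripper_width(),bot.get_time())
cv2.imwrite("pics/s1.png",capture("side")[:,:,::-1])
E
```

```text
0 True True True False [-0.0631  0.5068  0.2914  2.1323 -0.276   0.5373  1.7428]
0.5 True True True False [-0.2287  0.4088  0.5067  2.0243 -0.2793  0.775   1.7552]
0.95 True True True True [-0.2537  0.4346  0.5779  1.8311 -0.2847  0.9592  1.7578]
1.3 True True True True [-0.2184  0.5191  0.5869  1.649  -0.3184  1.0706  1.7729]
1.6 True True True True [-0.1616  0.6153  0.5635  1.4859 -0.3461  1.1406  1.7748]
1.85 True True True True [-0.1046  0.7022  0.5239  1.3532 -0.3571  1.1797  1.7629]
[True, True, True]
0 [ 0.1732  0.5901  0.1221  2.0192 -0.242   0.2932  1.8003] [ 0.5794  0.5998 -0.3785  2.1092  1.2802  0.201   0.3811]
0.5 [ 0.1147  0.516   0.1944  2.0355 -0.2827  0.3602  1.8361] [ 0.58    0.5128 -0.375   2.1238  0.9287  0.2133  0.7146]
1.02 [ 0.0618  0.4329  0.2551  2.0908 -0.2933  0.3941  1.8495] [ 0.5848  0.4201 -0.3704  2.176   0.7129  0.219   0.9133]
w 0.04526039027799044
w 0.04521920497112607 6.8333
```

View pics/s1.png

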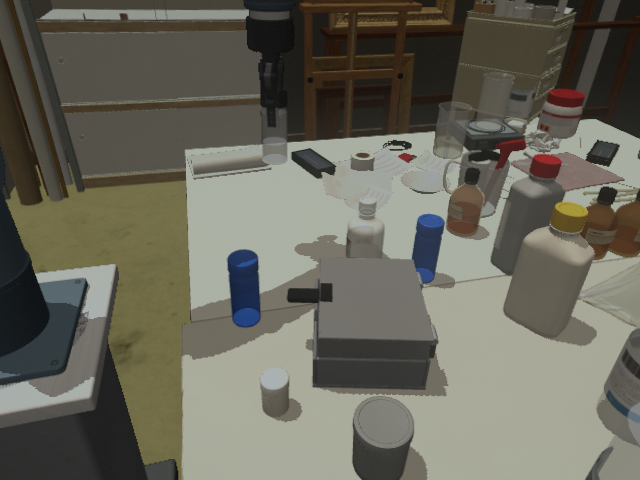

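The vial hangs upright in the gripper at (273,130). Next I set it down at (.46,.16), then check and approach the tongue.

Run:
```python
from h import *
d=np.array([.46,.16,0])
bot.servo_line(tcp(d+.092*EZ),velocity=.15)
print("touch",bot.servo_line(tcp(d+.078*EZ),velocity=.03,max_force=4),bot.get_position()[2]-.155)
bot.open_jaws(); bot.dwell(.2)
bot.servo_line(tcp(d+.20*EZ),velocity=.15)
bot.reach(tcp(handle(0)+.10*EZ),quat())
bot.servo_line(tcp(handle(0)+.003*EZ),velocity=.12)
cv2.imwrite("pics/s2.png",capture("side")[:,:,::-1]); 
bot.grasp(40); print("w",bot.get_gripper_width(),bot.get_force(),bot.get_time())
print(tcp(handle(0)),bot.get_position())
```

```text
touch True 0.08411827336392771
w 0.023316741985163217 [-0.5226  1.364   4.9269] 12.875
[ 0.4492 -0.1245  0.247 ] [ 0.4493 -0.1243  0.2503]
```

View pics/s2.png

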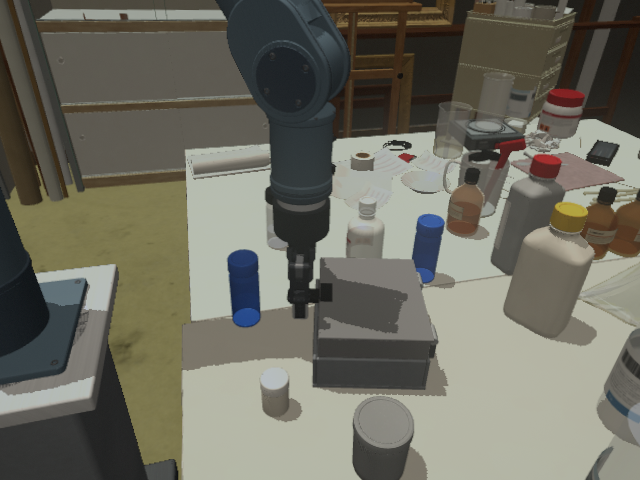

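The jaws straddle the tongue (width 23 mm), and the vial stands upright at (278,220). Next I swing the hood back.

```bash
cat >> h.py <<'E'
def arc(f,a0,a1,n,vel,off=0.,tau=lambda a:0,mf=None):
    for a in np.linspace(a0,a1,n+1)[1:]:
        t=tau(a); hit=bot.servo_line(tcp(f(a)+off*EZ,t),quat(t),velocity=vel,max_force=mf)
        print(f"{a:.2f}",bot.get_force(),hit)
        if hit: return a
E
python3 - <<'E'
from h import *
arc(handle,0,1.75,11,.10,.003,mf=25)
arc(handle,1.75,1.90,5,.03,.003,mf=6)
print(bot.get_position()-tcp(handle(1.85)),bot.get_gripper_width(),bot.get_time())
cv2.imwrite("pics/s3.png",capture("side")[:,:,::-1])
E
```

```text
0.16 [ 3.3206  1.2963 -3.9316] False
0.32 [ 5.3967  1.4359 -5.2274] False
0.48 [ 5.5846  1.5476 -6.384 ] False
0.64 [ 5.7216  1.5656 -6.0748] False
0.80 [ 5.5442  1.2649 -8.4849] False
0.95 [  5.8513   2.3246 -11.2251] False
1.11 [  4.8582   2.6328 -14.9293] False
1.27 [  3.4182   3.9482 -16.4207] False
1.43 [  1.6669   5.027  -13.8823] False
1.59 [ -0.3264   6.0399 -12.4068] False
1.75 [-1.2222  6.8203 -8.9451] False
1.78 [-1.4784  7.2062 -8.3263] False
1.81 [-2.9926  7.1793 -7.8369] False
1.84 [-2.2116  6.2962 -6.3452] False
1.87 [-2.2292  7.2005 -6.7853] False
1.90 [-1.7683  0.5434  5.9774] True
[ 0.0052 -0.0008  0.0011] 0.02289042204635885 19.3667
```

View pics/s3.png

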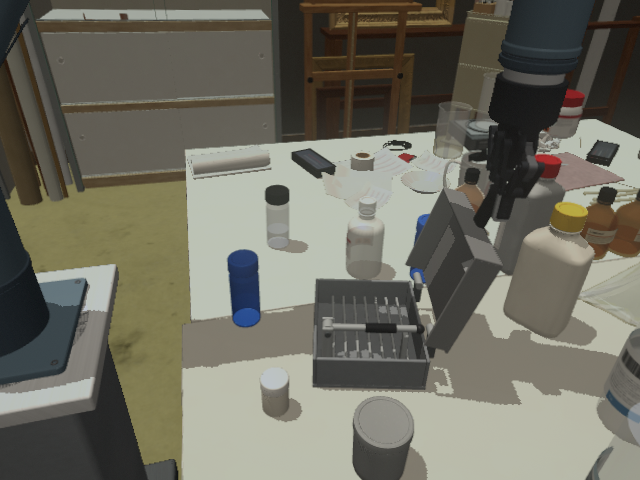

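The hood is against its stop (contact force reversal). The tray and rod are visible, with the sleeve at about (381,328), the ball at (418,328) and the pivot at (328,325). Next I release, retreat and check the rod point against the model.

Run:
```python
from h import *
bot.open_jaws(); bot.dwell(.2)
p=handle(1.85)
bot.servo_line(tcp(p+.12*EZ),velocity=.15)
g=rodp(0)
bot.servo_line(tcp(np.r_[g[:2],.34],.25),quat(.25),velocity=.2)
print("model side",proj("side",g),proj("side",rodp(0,.13)),"top",proj("top",g), proj("top",rodp(0,.13)),proj("top",rodp(0,0)))
s=capture("side");t=capture("top")
print(plane("side",(381,328),.073),plane("side",(418,328),.073),g,rodp(0,.13),bot.get_time())
x,y=proj("top",g).astype(int)
a=cv2.resize(s[230:400,290:490],None,fx=3,fy=3)
cv2.imwrite("pics/s4.png",a[:,:,::-1])
```

```text
model side [384.6866 328.0555] [423.5893 329.0599] top [452.7852 204.2226] [455.6491 177.0166] [448.8147 242.2037]
[ 0.5495 -0.1978  0.073 ] [ 0.6009 -0.2094  0.073 ] [ 0.5546 -0.1991  0.073 ] [ 0.6077 -0.2132  0.073 ] 22.3583
```

View pics/s4.png

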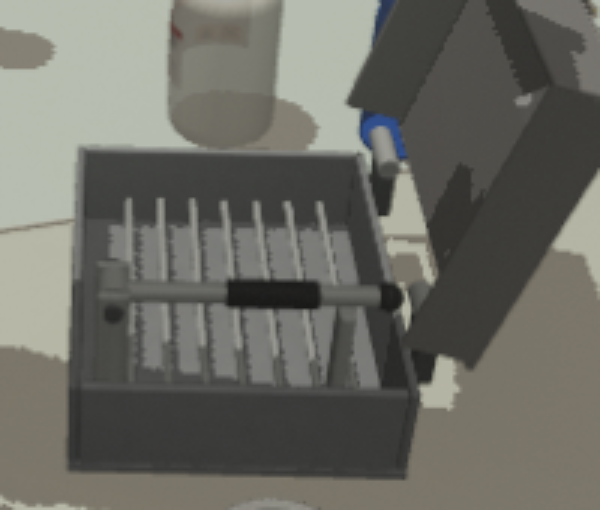

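The measured sleeve is at (.5497,-.198), 5 mm nearer the front along the rod than the model and 0 mm off across it. I split the difference and swing the rod up.

Run:
```python
from h import *
f=lambda a:rodp(a)-.003*EX; T=lambda a:.25; h=.007
bot.servo_line(tcp(f(0)+.05*EZ,.25),quat(.25),velocity=.15)
print(bot.servo_line(tcp(f(0)+h*EZ,.25),quat(.25),velocity=.06,max_force=8))
bot.grasp(30); print("w",bot.get_gripper_width(),bot.get_force())
arc(f,0,.9,6,.06,h,T,mf=25)
arc(f,.9,1.10,5,.03,h,T,mf=8)
print(bot.get_gripper_width(),bot.get_position()-tcp(f(1.02)+h*EZ,.25),bot.get_time())
cv2.imwrite("pics/s5.png",cv2.resize(capture("side")[130:400,240:600],None,fx=2,fy=2)[:,:,::-1])
```

```text
False
w 0.012807890714856095 [-0.3828  1.6917  3.2198]
0.15 [-0.3776  2.2812 -2.1769] False
0.30 [-2.1129  4.016  -2.7244] False
0.45 [-1.9947  4.2506 -3.8857] False
0.60 [-1.7764  5.1008 -4.4836] False
0.75 [-1.418   4.0972 -4.9097] False
0.90 [-0.8016  5.7236 -3.3989] False
0.94 [ 0.8077  5.7436 -3.1864] False
0.98 [ 0.5172  5.19   -3.4587] False
1.02 [ 1.4384  5.4428 -3.4359] False
1.06 [ 0.7772  5.1226 -3.4862] False
1.10 [ 0.5346  4.9027 -2.1711] False
0.012179386714957113 [-0.0052  0.0015  0.0041] 28.725
```

View pics/s5.png

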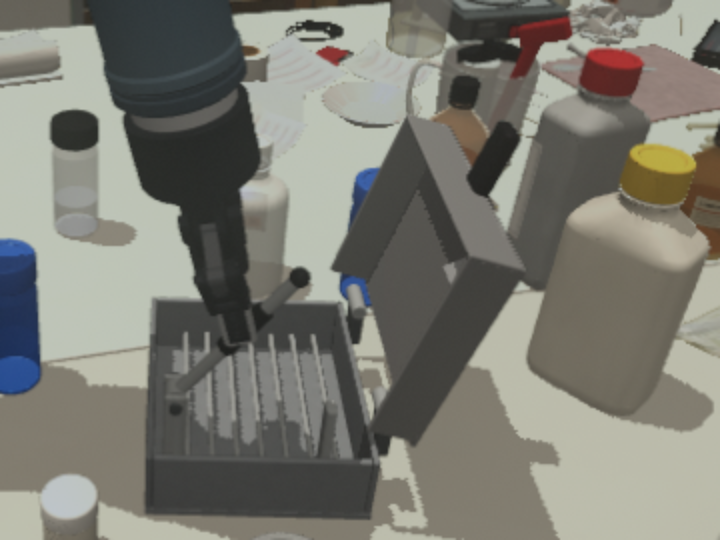

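The rod is up and the ball shows at about (299,278) in the crop, which is (389.5,269) full size. No clear stop was felt yet, so I measure its angle and push on gently.

```bash
cat >> h.py <<'E'
def side_ang(px,y=-.045,pivot=(-.065,.073)):  # pixel -> chamber x,z on the plane y
    o,d=ray("side",px); o=o-O; t=(y-o@EY)/(d@EY); P=o+t*d
    x,z=P@EX,P[2]; return x,z,np.arctan2(z-pivot[1],x-pivot[0]),np.hypot(z-pivot[1],x-pivot[0])
E
python3 - <<'E'
from h import *
print("ball",side_ang((389.5,269)))
f=lambda a:rodp(a)-.003*EX; T=lambda a:.25; h=.007
arc(f,1.10,1.30,5,.03,h,T,mf=7)
print(bot.get_gripper_width(),bot.get_position()-tcp(f(1.02)+h*EZ,.25),bot.get_time())
s=capture("side"); cv2.imwrite("pics/s6.png",cv2.resize(s[230:360,300:460],None,fx=4,fy=4)[:,:,::-1])
E
```

```text
ball (np.float64(0.0069109760172657506), np.float64(0.17641759123699918), np.float64(0.9632008974585304), np.float64(0.125961846005125))
1.14 [ 0.8654  4.9745 -2.6116] False
1.18 [ 2.6171  4.3954 -2.6364] False
1.22 [ 1.5786  5.9382 -1.4947] False
1.26 [ 6.941   4.3562 -7.2338] False
1.30 [ 10.375    3.2211 -12.209 ] False
0.010468950962018395 [-0.0168  0.0048  0.0099] 30.025
```

View pics/s6.png

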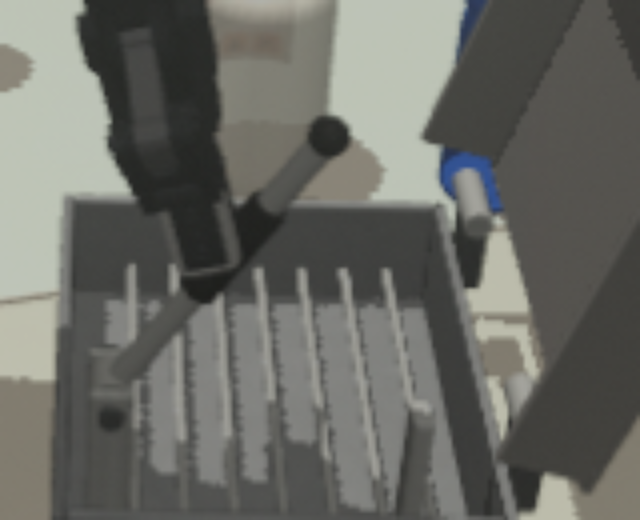

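The force rose to about 16 N, so the stop is reached. The ball is at crop (328,136). Next I release, retreat, verify the rod angle and regrasp the tongue.

Run:
```python
from h import *
print("ball",side_ang((300+328/4,230+136/4)))
bot.open_jaws(); bot.dwell(.2)
p=bot.get_position(); a=np.sin(.25)*EX-np.cos(.25)*EZ
bot.servo_line(p-.13*a,velocity=.15)
H=tcp(handle(1.85))+[.0052,-.0008,.0011]
q=bot.get_position(); 
bot.servo_line(np.r_[q[:2],H[2]+.11],velocity=.2)
s=capture("side")
cv2.imwrite("pics/s7.png",cv2.resize(s[130:400,240:600],None,fx=2,fy=2)[:,:,::-1])
bot.servo_line(H+.11*EZ,quat(),velocity=.2)
bot.servo_line(H+.03*EZ,velocity=.15)
print(bot.servo_line(H,velocity=.06,max_force=6))
bot.grasp(40); print("w",bot.get_gripper_width(),bot.get_force(),bot.get_time(),bot.get_position()-H)
```

```text
ball (np.float64(-0.003521972864389723), np.float64(0.18410613366695155), np.float64(1.0654023620449453), np.float64(0.12698078893637943))
False
w 0.02330055739669197 [-0.0919  1.1686  1.9906] 36.0583 [0.0001 0.0001 0.0003]
```

View pics/s7.png

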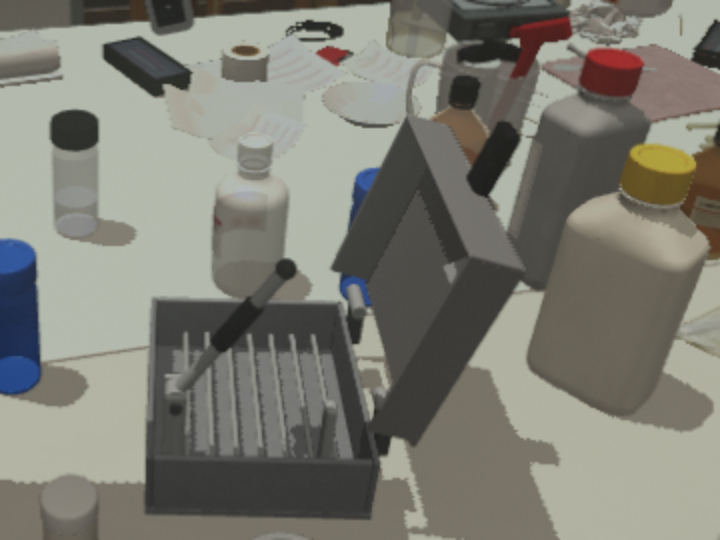

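The rod stays up at its stop (ball at crop (286,268), about 1.05 measured against 1.02 nominal). The vial and bottle stand. Next I bring the hood forward gently.

Run:
```python
from h import *
arc(handle,1.88,1.15,6,.09,.003,mf=25)
arc(handle,1.15,1.05,2,.04,.003,mf=10)
arc(handle,1.05,.89,8,.02,.003,mf=6)
print(bot.get_gripper_width(),bot.get_time())
for th in(.9,.95,1.0,1.05): print(th,bot.get_position()-tcp(handle(th))-.003*EZ)
cv2.imwrite("pics/s8.png",cv2.resize(capture("side")[130:400,240:600],None,fx=2,fy=2)[:,:,::-1])
```

```text
1.76 [2.5268 1.4774 2.1168] False
1.64 [3.1215 2.8992 5.4502] False
1.51 [3.2989 3.763  7.5565] False
1.39 [ 1.2805  4.4056 10.1947] False
1.27 [-1.0916  4.8276 12.1487] False
1.15 [-2.3357  5.5572 13.4329] False
1.10 [-3.3401  4.9838 13.8391] False
1.05 [-4.2962  5.4282 13.2626] False
1.03 [-4.2662  6.0129 13.8942] False
1.01 [-4.981   6.341  12.6962] False
0.99 [-4.2827  6.7142 12.8674] False
0.97 [ 0.0113 -0.0423  3.735 ] True
0.02313614125675698 40.4583
0.9 [ 0.0118 -0.0029  0.0086]
0.95 [ 0.0043 -0.0009  0.0036]
1.0 [-0.0036  0.0012 -0.0011]
1.05 [-0.0116  0.0034 -0.0053]
```

View pics/s8.png

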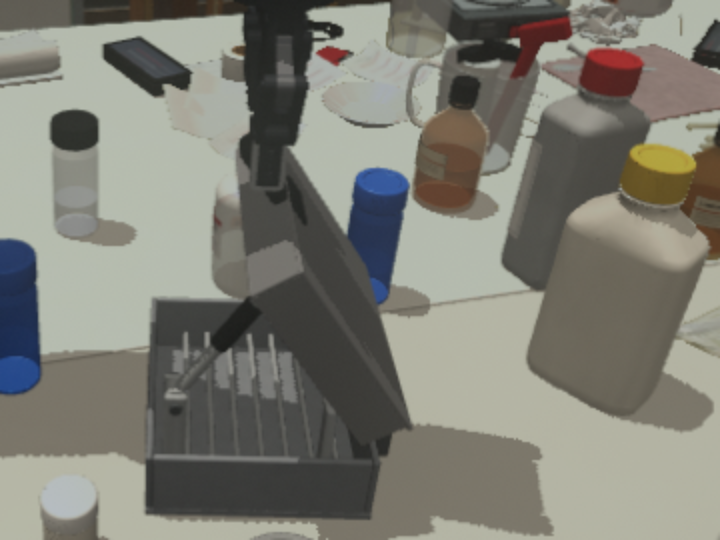

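Contact came at model angle 0.98, which is 0.95 after the +0.03 bias seen at the stop. The rod has turned back slightly towards 0.96. Next I press on a little to confirm it is seated.

Run:
```python
from h import *
bot.dwell(.2); print(bot.get_force(),bot.get_position()-tcp(handle(.98))-.003*EZ)
arc(handle,.98,.94,4,.015,.003,mf=8)
print(bot.get_force(),bot.get_position()-tcp(handle(.98))-.003*EZ,bot.get_time())
s=capture("side"); cv2.imwrite("pics/s9.png",cv2.resize(s[190:400,290:450],None,fx=3.8,fy=3.8)[:600,:,::-1][:, :])
# sleeve direction: dark sleeve contour
m=(s.max(2)<45).astype('uint8'); m[:, :340]=0; m[:270]=0; m[300:]=0; m[:,375:]=0
ys,xs=np.nonzero(m); print(len(xs),xs.mean() if len(xs) else 0,ys.mean() if len(xs) else 0)
if len(xs): print("sleeve",side_ang((xs.mean(),ys.mean())))
```

```text
[-0.5246 -1.6068  5.2476] [-0.0004  0.0004  0.0007]
0.97 [-0.9656  0.969   5.3521] True
[-0.9656  0.969   5.3521] [-0.0006  0.0004  0.0008] 40.9167
236 358.4830508474576 290.81779661016947
sleeve (np.float64(-0.031151834326427468), np.float64(0.1389880869271088), np.float64(1.0968475521052534), np.float64(0.07416283392485268))
```

Picture budget is used up, so I go on numerically. I compare the rod's sleeve line between the images at the stop and now, and compare the hood corners with the predictions.

Run:
```python
from h import *
def rod(img,off,sc):
    im=cv2.imread(img); m=(im.max(2)<50).astype('uint8')
    # restrict to the rod's plane near sleeve: polar coordinates about the pivot
    ys,xs=np.nonzero(m); out=[]
    for x,y in zip(xs,ys):
        px=((x+.5)/sc-.5+off[0],(y+.5)/sc-.5+off[1])
        if not(335<px[0]<385 and 255<px[1]<310): continue
        _,_,a,r=side_ang(px)
        if .6<a<1.4 and .04<r<.115: out.append((a,r))
    o=np.array(out)
    for lo in(.05,.055,.06,.065,.07,.075,.08,.085):
        k=o[(o[:,1]>=lo)&(o[:,1]<lo+.005)]; print(f"{lo:.3f}",len(k),np.round(np.median(k[:,0]),3) if len(k) else None,end=" | ")
    print()
rod("pics/s7.png",(240,130),2); rod("pics/s8.png",(240,130),2); rod("pics/s9.png",(290,190),3.8)
def hp(th,y,r=.160,h=.020): return W(.075-r*np.cos(th)+h*np.sin(th),y,.078+r*np.sin(th)+h*np.cos(th))
for th in(.85,.95,1.0,1.05): print(th,[(proj("side",hp(th,y,r,h))-[240,130])*2 for y,r,h in((-.092,.162,.02),(-.092,.162,-.022),(.092,.162,.02),(-.092,.010,.02))])
```

```text
0.050 112 1.117 | 0.055 134 1.108 | 0.060 133 1.108 | 0.065 140 1.097 | 0.070 137 1.091 | 0.075 137 1.088 | 0.080 143 1.079 | 0.085 140 1.076 | 
0.050 117 1.114 | 0.055 140 1.112 | 0.060 139 1.108 | 0.065 141 1.096 | 0.070 137 1.091 | 0.075 144 1.087 | 0.080 149 1.079 | 0.085 142 1.076 | Traceback (most recent call last):
  File "<stdin>", line 15, in <module>
  File "<stdin>", line 9, in rod
  File "h.py", line 35, in side_ang
    o,d=ray("side",px); o=o-O; t=(y-o@EY)/(d@EY); P=o+t*d
        ~~~^^^^^^^^^^^
  File "h.py", line 5, in ray
    c=get_calibration(n); f=240/np.tan(np.radians(c["vfov"]/2)); k=c["k1"]
ValueError: time passes only in moves, steps and waits
```

The rod has not turned yet (still 1.02). By geometry the ball first meets the front leaf at a hood angle of about 0.98, so the hood must guide it down the last 0.03 rad. I continue slowly with a higher force threshold and track the rod angle in the images.

```bash
cat >> h.py <<'E'
_cal={n:get_calibration(n) for n in("top","side")}
get_calibration=lambda n:_cal[n]
def rodang(s):
    o=[]
    for y,x in zip(*np.nonzero(s.max(2)<50)):
        if 335<x<385 and 255<y<310:
            _,_,a,r=side_ang((x,y))
            if .6<a<1.4 and .06<r<.09: o.append(a)
    return round(float(np.median(o)),3),len(o)
E
python3 - <<'E'
from h import *
print(rodang(capture("side")))
for a in (.97,.96,.95,.94,.93,.92,.91):
    hit=bot.servo_line(tcp(handle(a)+.003*EZ),velocity=.015,max_force=16)
    print(a,bot.get_force(),hit,rodang(capture("side")),bot.get_position()-tcp(handle(a)+.003*EZ),bot.get_time())
    if hit: break
E
```

```text
(1.09, 214)
0.97 [0.3172 1.0363 5.0401] True (1.09, 215) [ 0.0006 -0.0002  0.0017] 41.275
```

Run:
```python
from h import *
import h
def hp(th,y,r,hh): return W(.075-r*np.cos(th)+hh*np.sin(th),y,.078+r*np.sin(th)+hh*np.cos(th))
for sh in(0,-.004):
    h.O[:]=np.array([.5565,-.153,0])+sh*EX
    print("shift",sh)
    for th in(.90,.95,1.0,1.05):
        P=[(proj("side",hp(th,y,r,hh))-[240,130])*2 for y,r,hh in((-.092,.160,.02),(-.092,.009,.02),(-.092,.160,-.022))]
        e=P[1]-P[0]; print(th,*P,"dir",np.degrees(np.arctan2(e[1],e[0])))
# observed long edges in present picture
s=capture("side"); g=cv2.GaussianBlur(cv2.cvtColor(s,cv2.COLOR_RGB2GRAY),(3,3),0)
g=cv2.resize(g[130:400,240:600],None,fx=2,fy=2,interpolation=cv2.INTER_CUBIC)
L=cv2.createLineSegmentDetector().detect(g)[0][:,0]
for l in L:
    n=np.hypot(l[2]-l[0],l[3]-l[1]); a=np.degrees(np.arctan2(l[3]-l[1],l[2]-l[0]))
    if n>40 and 225<l[0]<430 and 225<l[2]<430 and min(l[1],l[3])>130: print(l.round(),round(n),round(a,1))
print(bot.get_force(),bot.get_time())
```

```text
shift 0
0.9 [287.2932 270.699 ] [415.28   421.6345] [228.7381 304.5899] dir 49.70349189531488
0.95 [299.8669 265.4175] [416.6314 422.2657] [238.8413 297.2807] dir 53.334416271412124
1.0 [312.8088 260.6004] [417.9277 422.9481] [249.4854 290.3003] dir 57.07724134999885
1.05 [326.0776 256.2695] [419.1654 423.6799] [260.6435 283.6769] dir 60.923937507355845
shift -0.004
0.9 [280.4791 270.5333] [409.1174 421.4643] [222.0946 304.4301] dir 49.55908761313874
0.95 [293.0246 265.2509] [410.4711 422.0953] [232.162  297.1196] dir 53.17378224914496
1.0 [305.9399 260.4331] [411.7699 422.7776] [242.7716 290.1379] dir 56.90025491588579
1.05 [319.1839 256.1015] [413.0104 423.5093] [253.8966 283.5134] dir 60.730827903354694
[346. 238. 355. 174.] 64 -82.4
[408. 185. 387. 299.] 115 100.7
[377. 306. 413. 429.] 127 73.7
[236. 188. 238. 139.] 49 -88.0
[413. 196. 415. 153.] 43 -86.6
[288. 147. 344. 234.] 103 57.0
[277. 377. 273. 334.] 43 -95.3
[380. 463. 370. 518.] 56 100.6
[295. 400. 290. 351.] 49 -96.0
[247. 297. 303. 271.] 61 -25.5
[244. 256. 240. 216.] 40 -95.4
[285. 240. 248. 256.] 41 156.9
[0.7049 0.7829 5.5401] 41.325
```

The front-face edge slope (-25.5°) gives a hood angle of about 0.99, so the ball is sticking on the front leaf by friction. I press a little more firmly, still guided and slow.

Run:
```python
from h import *
p0=bot.get_position()
for i in range(3):
    hit=bot.servo_line(tcp(handle(.945)+.003*EZ),velocity=.02,max_force=28)
    print(hit,bot.get_force(),bot.get_position()-p0,rodang(capture("side")),bot.get_time())
    if not hit: break
```

```text
False [ 1.4339  0.5146 23.2826] [-0.0022  0.0004 -0.0006] (1.091, 211) 41.8333
```

The hood is blocked at about 0.97 with 23 N at the tongue and the rod is unmoved, so the ball is friction-locked on the leaf. To mend it, I take the hood back to its stop, ease the rod a few hundredths below its stop (towards the seated 0.96), and bring the hood forward again.

Run:
```python
from h import *
arc(handle,.98,1.80,4,.13,.003,mf=40)
arc(handle,1.80,1.91,2,.05,.003,mf=6)
H=bot.get_position(); print(H-tcp(handle(1.88)+.003*EZ),bot.get_time())
bot.open_jaws()
a=np.sin(.25)*EX-np.cos(.25)*EZ
bot.servo_line(H+.09*EZ,velocity=.25)
G=tcp(rodp(1.02)-.003*EX+.007*EZ,.25)+[-.0168,.0048,.0099]
bot.servo_line(G-.11*a,quat(.25),velocity=.3)
s=capture("side"); print("rod",rodang(s),bot.get_time())
hit=bot.servo_line(G,velocity=.12,max_force=8)
bot.grasp(30); print(hit,"w",bot.get_gripper_width(),bot.get_force(),rodang(capture("side")),bot.get_time())
np.save("H.npy",H); np.save("G.npy",G)
```

```text
1.19 [-1.1043  1.8382 -1.0124] False
1.39 [  0.4596   3.4186 -10.8922] False
1.59 [ -1.1218   3.5057 -12.9669] False
1.80 [ -2.2979   5.8142 -10.0883] False
1.85 [-1.8436  5.8606 -9.4763] False
1.91 [-1.7702  0.8027  5.706 ] True
[ 0.0017  0.0001 -0.0011] 44.25
rod (1.093, 204) 46.5333
False w 0.008596264192273488 [ 0.5843 -0.3941  2.2798] (1.199, 301) 48.3667
```

Run:
```python
from h import *
G=np.load("G.npy"); a=np.sin(.25)*EX-np.cos(.25)*EZ
d=.0045*(np.sin(1.0)*EX-np.cos(1.0)*EZ)
bot.servo_line(G+d,velocity=.03); print(bot.get_force(),bot.get_position()-G)
bot.open_jaws(); bot.servo_line(G+d-.11*a,velocity=.2)
print(rodang(capture("side")),bot.get_time())
```

```text
[1.4418 0.3503 1.3618] [ 0.0041 -0.001  -0.0024]
(1.029, 209) 50.1417
```

The rod turned from 1.02 to about 0.96 (image angle 1.093 → 1.029), which is the seated value. Now I bring the hood forward again.

Run:
```python
from h import *
H=np.load("H.npy"); 
bot.servo_line(H+.09*EZ,quat(),velocity=.3)
bot.servo_line(H,velocity=.12,max_force=8)
bot.grasp(40); print("w",bot.get_gripper_width(),bot.get_time())
arc(handle,1.88,1.08,4,.10,.003,mf=30)
t0=bot.get_time()
arc(handle,1.08,.90,6,.03,.003,mf=8)
print(t0,bot.get_time(),rodang(capture("side")),bot.get_force())
for th in(.9,.95,1.0): print(th,bot.get_position()-tcp(handle(th)+.003*EZ))
```

```text
w 0.022912218191817497 52.7
1.68 [2.8553 2.4721 1.6663] False
1.48 [2.8554 3.4447 6.9959] False
1.28 [-0.6147  5.2567 11.4896] False
1.08 [-4.0256  5.4842 13.5142] False
1.05 [-2.7419  5.5708 13.8218] False
1.02 [-5.0299  6.0766 14.0427] False
0.99 [-4.694   6.6428 13.2611] False
0.96 [-4.1923  5.6077 11.8982] False
0.93 [-0.1968  0.1939  4.9455] True
54.8167 56.3583 (1.048, 187) [-0.0809  1.3976  5.9573]
0.9 [ 0.0078 -0.0018  0.0062]
0.95 [0.0002 0.0002 0.0012]
1.0 [-0.0076  0.0023 -0.0035]
```

Contact is now at 0.95 in the model, against 0.98 before. One gentle confirming press, then release, retreat and check.

Run:
```python
from h import *
p=bot.get_position()
print(bot.servo_line(tcp(handle(.935)+.003*EZ),velocity=.02,max_force=14),bot.get_force(),bot.get_position()-p,rodang(capture("side")))
def edges(s):
    g=cv2.GaussianBlur(cv2.cvtColor(s,cv2.COLOR_RGB2GRAY),(3,3),0)
    g=cv2.resize(g[130:400,240:600],None,fx=2,fy=2,interpolation=cv2.INTER_CUBIC)
    for l in cv2.createLineSegmentDetector().detect(g)[0][:,0]:
        n=np.hypot(l[2]-l[0],l[3]-l[1]); a=np.degrees(np.arctan2(l[3]-l[1],l[2]-l[0]))%180
        if n>40 and 200<l[0]<430 and 200<l[2]<430 and 130<min(l[1],l[3])and(150<a<158 or 45<a<80): print(l.round(),round(n),round(a,1))
edges(capture("side"))
bot.servo_line(p,velocity=.02)   # take the press off
print(bot.get_force())
bot.open_jaws(); bot.dwell(.3)
s=capture("side"); print("released",rodang(s)); edges(s)
bot.servo_line(bot.get_position()+.14*EZ,velocity=.15)
s=capture("side"); print("clear",rodang(s),bot.get_time()); edges(s)
cv2.imwrite("pics/end.png",s[:,:,::-1])
```

```text
True [-1.1802  0.1454  6.6294] [-0.0005 -0.0002  0.    ] (1.048, 188)
[377. 308. 412. 428.] 125 73.8
[283. 150. 343. 235.] 104 54.6
[248. 298. 288. 277.] 45 151.8
[277. 242. 240. 258.] 41 156.0
[-3.28    3.9626  9.0448]
released (1.046, 188)
[377. 308. 412. 428.] 125 73.8
[288. 157. 343. 235.] 96 54.7
[245. 299. 290. 276.] 51 152.6
clear (1.046, 190) 59.0833
[377. 308. 412. 426.] 123 73.8
[271. 132. 344. 236.] 127 54.8
[265. 206. 232. 161.] 56 53.6
[250. 146. 277. 184.] 47 54.3
[245. 299. 290. 276.] 50 152.5
[290. 253. 240. 276.] 55 154.8
```

Run:
```python
from h import *
t0=cv2.imread("pics/side0.png").astype(int); s=capture("side")[:,:,::-1].astype(int)
for n,(x,y,r) in dict(pot=(275,392,14),tub=(382,440,25),wash=(366,205,10),blue=(244,290,20)).items():
    print(n,np.abs(s-t0)[y-r:y+r,x-r:x+r].mean().round(1))
m=(s[205:260,262:295].max(2)<60); y,x=np.nonzero(m); print("vial cap px",len(x),x.mean()+262 if len(x) else None)
print(rodang(s[:,:,::-1]),bot.get_time()); bot.close_job()
```

```text
pot 6.2
tub 5.7
wash 45.3
blue 8.6
vial cap px 0 None
(1.046, 190) 59.1333
the job is handed in; nothing more can be done
```

The hood is propped on the rod at about 0.95 rad and the job is handed in at 59.1 s of the 72 s allowed.

**What I did**
- I moved the vial from the hood to the table at about (0.46, 0.16). It touched down at the expected height, and it stood upright in the last pictures I viewed.
- I swung the hood back to its stop and the rod up to its stop.
- The first lowering jammed at about 0.98, with the ball sticking on the front leaf of the socket. The extra press reached about 23 N and the rod did not move.
- I took the hood back to its stop, eased the rod from about 1.02 to about 0.96, and lowered the hood again under grip.

**Last checks**
- **Hood:** contact came 0.03 rad lower than in the jam. The edge slope in the side image puts the hood at about 0.95. It did not change when I released the grip or withdrew the gripper.
- **Rod:** it read about 0.96–0.98 after allowing for the camera bias and was steady. The hood partly hid it.
- **Pot and tub:** unchanged in the side image.

**Checks that failed or were unclear**
- **Final vial and wash bottle checks:** neither final pixel check proved anything. The vial search window missed its cap, and the wash bottle patch originally had the vial in front of it. Both stood in place in the last picture I viewed (at the first lowering), and I moved nothing near them after that.
- **Picture limit:** all 12 viewed pictures were used by then, so I judged the final seating from numbers only.

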